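# Eject a sunken tea-sample tube and stand it in the tasting stand

## Task

Three tea-sample tubes are sunk in the metal ejector rack: push down, all the way, the lever that belongs to the tube with the plain flat cap (the other two caps carry a knob), so that this tube rises out of its well by itself. Then take the risen tube, stand it upright and fully down in the free hole of the wooden stand, and let go. Leave the other tubes, cups and bowls where they are.

Things in the scene. Friction and masses are not known exactly. Their poses are not given: they have to be found in the camera images.
- rack: Fixed metal ejector rack, 190 mm wide (y), 95 mm high. Origin: centre of its underside, z up. Three 27 mm wells, mouths in its dark top plate (55 mm deep) at x = +44 mm, y = -60, 0, +60 mm. Each well has its own see-saw lever at the same y, reaching out towards -x: press the cross-bar in front, a roller lifts the tube. Fixed parts in front of the wells are under 50 mm high.
- lever0 (a joint): Lever of the well at y = -60 mm of the rack, rad. 0: cross-bar up, tube sunk; 0.6: cross-bar fully down against its stop, tube raised by 38 mm. Needs about 3 N downward on the bar and stays where it is left (stiff pivot), also with a tube on it.
- lever1 (a joint): The same for the well at y = 0.
- lever2 (a joint): The same for the well at y = +60 mm.
- lever0_bar (a point): Centre of lever0's cross-bar: a round steel bar 16 mm in diameter, 30 mm long along the rack's y. At joint 0 it is 57 mm above the table and 87 mm in front (-x) of the rack's origin; pressed straight down it ends 15 mm above the table (bar top 23 mm), at the same x.
- lever1_bar (a point): The same for lever1.
- lever2_bar (a point): The same for lever2.
- flat_tube_mid (a point): Centre (half-way up) of the tube to fetch: straight cylinder, 24 mm diameter, 68 mm long, white porcelain, metal cap of the same diameter with a plain flat top; z along it. About 50 g. Starts in any of the wells, top 1 mm below the rack's top plate, too deep to grasp; raised, it stands 37 mm above the plate, leaning up to 0.1 rad.
- knob_tube1_mid (a point): Centre (half-way up) of a tube of the same size whose cap has a narrow knob (11 mm wide, the top 13 mm of the tube's 68 mm). In another well of the rack; to be left alone.
- knob_tube2_mid (a point): A second knobbed tube, in the remaining well; to be left alone.
- stand: Fixed dark wooden stand, 70 x 160 x 50 mm high (x, y, z). Origin: centre of its underside. Two holes, 27.5 mm wide and 30 mm deep, at y = +40 mm (free) and y = -40 mm (holds a knobbed tube), x = 0. It may be turned any way round on the table.
- free_hole (a point): Centre of the mouth of the stand's free hole, on its top face 50 mm above the table. A tube fully down stands on the hole's floor, 30 mm below, with its centre 4 mm above this point and 38 mm of it showing.
- stand_tube_mid (a point): Centre of the knobbed tube already in the stand's other hole; to be left alone.
- bowl: White porcelain tasting bowl, 94 mm wide, 50 mm high. Origin at the centre of its underside. Bystander.
- lidded_cup: White lidded tasting cup, 88 mm wide, 84 mm high with its knob. Origin at the centre of its underside. Bystander.
- small_cup: Small white cup, 60 mm wide, 45 mm high. Origin at the centre of its underside. Bystander.
Mind the look-alikes: they are no part of the job. What is shaped like the part that bears stand_tube_mid but purple is not meant.

How it is judged:
By the outcome, as a careful person would: the job done as asked, in the order asked, and still so for the second after the job is handed in, with the robot touching nothing.
It also fails if it takes over 64 s, if anything falls off the work surface, if the arm or the gripper's body presses on something with over 40 N, if the wrist force passes 120 N, or if a joint passes its speed limit or range.

## Robot

A 7-joint arm with a two-finger parallel gripper is mounted at the origin on the work surface. World frame = base frame: x ahead of the robot, y to its left, z up, the work surface at z = 0. Lengths are in m, angles in degrees, forces in N, time in s.
With the tool pointing down it reaches from about 0.425 to 0.875 m from the base axis. Payload 4.7 kg.
Tool frame: the origin (TCP) lies at the very end of the fingers, on their centre line; the grasp point (between the pads) lies 19 mm behind it; z points along the fingers, y is the direction in which the jaws open and shut (so a half turn about z gives the same grasp; the last joint's range is limited). The gripper opens to 87 mm and grips with 3 to 60 N. Pads are 19 mm wide; open, the fingers measure 117 mm over their backs; the gripper's body (75 mm by 190 mm) begins 51 mm behind the grasp point.
Start: joints at [0.808, 18.392, -4.016, 83.108, 1.295, 78.541, -3.26], TCP at [0.65, -0, 0.223] pointing down, gripper open.
Joint ranges: [-163.93, 163.93], [-17.29, 119.83], [-79.2, 71.16], [3.27, 140.29], [-89.18, 269.18], [5.43, 117.66], [-154.24, 154.24]. Speed limits (degrees/s): [147.25, 147.25, 180, 180, 180, 180, 180].

## Interface

Orientations are given as [roll, pitch, yaw] about the fixed x, y, z axes, in that order (R = Rz(yaw) Ry(pitch) Rx(roll)).
In Python, from cell import env gives the robot as it stands.
- The arm moves only by the tool servo_tool, never from a script. Its argument "increments" is a list that holds one entry, the list of rows, each a list of 7 numbers: the shift along the tool's x, y, z in m, then the turn, a rotation vector about the tool's x, y, z in degrees, then the opening, from -1 (shut) to 1 (fully open). In form: [[[dx, dy, dz, rx, ry, rz, fingers], ...]]. A call has 1 to 20 rows; each row is the pose to reach, as a shift and turn from the pose commanded when the call began, along the tool's axes at that moment; what a row does not reach only later rows make up. A row lasts 1/10 s, in which the tool goes at most 50 mm and 8.59 degrees, less where a joint would pass 70% of its speed; a pose out of reach is approached as far as the arm can. A call with a gripper value outside its range is refused whole. The fingers move at their own pace and stop on an object; "squeeze" is the grip in N (left out, the last holds). Time passes only in rows, so rows that repeat a pose let the fingers close. It gives the time, the measured TCP pose, the force and the opening at its end, in the units of the state.
- env.get_obs(): the state, without advancing time (a new reading comes with each control period).
- env.read_camera(name): name is "scene" or "side" or "wrist"; returns a dict with "frame" (400x640x3 uint8, blue, green, red), "intrinsics" (3x3 intrinsics, pixels), "D" ([k1, k2, p1, p2, k3] as OpenCV has them; the pictures are not rectified), "rvec" (rotation vector, rad) and "tvec" (3), from world to camera coordinates, as OpenCV has them. Camera axes: x right, y down, z forward; pixel columns grow to the right and rows downward; lengths in m; the calibration is good to about 2 mm. A picture is of the moment at which its call begins. There is no depth.
- env.sign_off(): hands the job in, once; it reports no verdict.
The state is a dict: "time_s": time; "qpos": joint angles; "joint_velocities": joint speeds; "effort": joint torques, N m; "tool_pos": TCP position; "tool_rot": TCP orientation; "force": force on the tool from outside, world axes, zero at the start; "wrist_torque": the same for the moment, N m; "grip_width": finger opening in m.
Only numpy, scipy, OpenCV 4.12 (cv2) and the standard library are available. Lean on these libraries where they do the work, as an engineer would, in place of code of your own. Each camera call takes 0.05 s, during which the arm holds its last target.

## Working session

There is one attempt and no reset: what is moved stays moved. The work goes in short steps, Python scripts to look and compute and a tool call to move; the robot and the scene stay as the last step left them, time stands still between calls to the robot, and variables do not carry over. Pictures are saved under pics/ and viewed, and the job is handed in when it is done.

Besides the shell and the picture viewer there is one more tool, called after "Call:" as name(argument=value, ...) on one line, values as JSON. servo_tool: Moves the arm, as the interface text tells. Its arguments: {"type":"object","properties":{"increments":{"type":"array","items":{"type":"array","items":{"type":"array","items":{"type":"number"}}}},"squeeze":{"type":"number"}},"required":["increments"]}

```bash
mkdir -p pics; ls
cat > h.py <<'E'
import numpy as np, cv2, pickle
from cell import env
def snap(n,tag):
    c=env.read_camera(n); cv2.imwrite(f'pics/{tag}.png',c['frame']); pickle.dump(c,open(f'pics/{tag}.pkl','wb')); return c
def load(tag): return pickle.load(open(f'pics/{tag}.pkl','rb'))
def ray(c,uv):
    p=cv2.undistortPoints(np.array(uv,float).reshape(-1,1,2),c['intrinsics'],np.array(c['D']))[:,0]
    R=cv2.Rodrigues(np.array(c['rvec'],float))[0]; t=np.array(c['tvec'],float).reshape(3)
    return -R.T@t, (np.c_[p,np.ones(len(p))])@R
def onz(c,uv,z):
    o,d=ray(c,uv); return o+d*((z-o[2])/d[:,2])[:,None]
def proj(c,P):
    return cv2.projectPoints(np.array(P,float).reshape(-1,1,3),np.array(c['rvec'],float),np.array(c['tvec'],float),c['intrinsics'],np.array(c['D']))[0][:,0]
def tri(c1,u1,c2,u2):
    o1,d1=ray(c1,[u1]);o2,d2=ray(c2,[u2]);d1=d1[0];d2=d2[0]
    s=np.linalg.lstsq(np.c_[d1,-d2],o2-o1,rcond=None)[0]
    a=o1+s[0]*d1;b=o2+s[1]*d2; return (a+b)/2,np.linalg.norm(a-b)
E
python3 - <<'E'
from h import *
for n in ['scene','side','wrist']:
    c=snap(n,n+'0'); print(n,-cv2.Rodrigues(np.array(c['rvec'],float))[0].T@np.array(c['tvec']).reshape(3))
print(env.get_obs())
E
```

```text
pics
scene [1.10031246 0.2444432  1.03910683]
side [0.16804194 0.36594211 0.42684615]
wrist [0.65062644 0.06944359 0.38412733]
{'time_s': 0.15, 'qpos': array([ 0.80716329, 18.42742421, -4.01419353, 83.15853235,  1.29555489,
       78.53996143, -3.25979489]), 'joint_velocities': array([-0.10086847, -0.0531046 ,  0.01726158, -0.12188914, -0.00145898,
        0.014436  , -0.04306364]), 'effort': array([ 2.16972071e-04, -4.91794288e+01, -4.04079035e-01, -3.12878716e+01,
       -6.39387709e-02,  4.04033612e-02,  9.90178205e-05]), 'tool_pos': array([ 6.49591562e-01, -5.71306233e-05,  2.21736629e-01]), 'tool_rot': array([-1.79919322e+02,  5.98946194e-03,  9.00012734e+01]), 'force': array([-0.17879441, -0.05763606, -0.72514201]), 'wrist_torque': array([ 0.005521  ,  0.03335726, -0.01002203]), 'grip_width': 0.08696779403675414}
```

View pics/scene0.png

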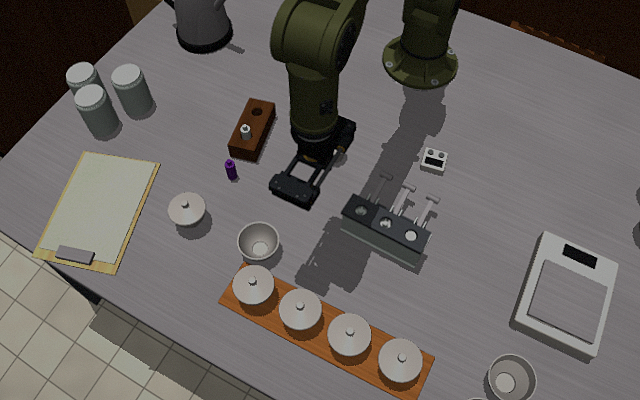

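View pics/side0.png

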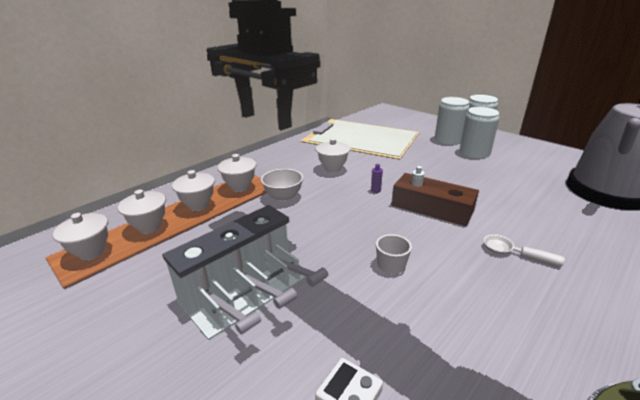

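View pics/wrist0.png

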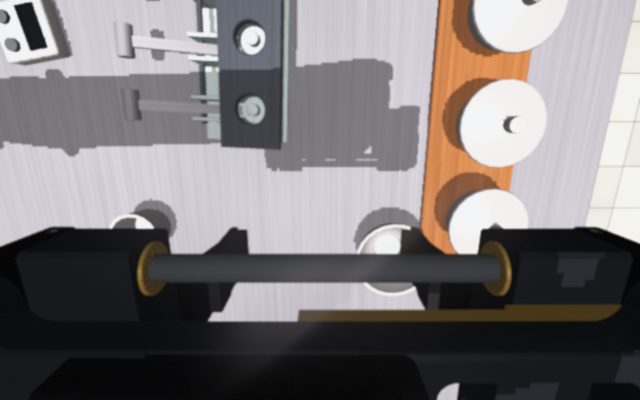

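Run:
```python
from h import *
a=load('scene0')['frame'][165:270,330:450]; b=load('side0')['frame'][195:345,155:335]
cv2.imwrite('pics/crop1.png',np.hstack([cv2.resize(a,(400,350),interpolation=2),cv2.resize(b,(400,350),interpolation=2)]))
a=load('scene0')['frame'][90:185,215:290]; b=load('side0')['frame'][155:225,360:490]
cv2.imwrite('pics/crop2.png',np.hstack([cv2.resize(a,(316,400),interpolation=2),cv2.resize(b,(480,260),interpolation=2,).repeat(1,0) if 0 else cv2.copyMakeBorder(cv2.resize(b,(480,260),interpolation=2),0,140,0,0,0)]))
```

```text
(no output)
```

View pics/crop1.png

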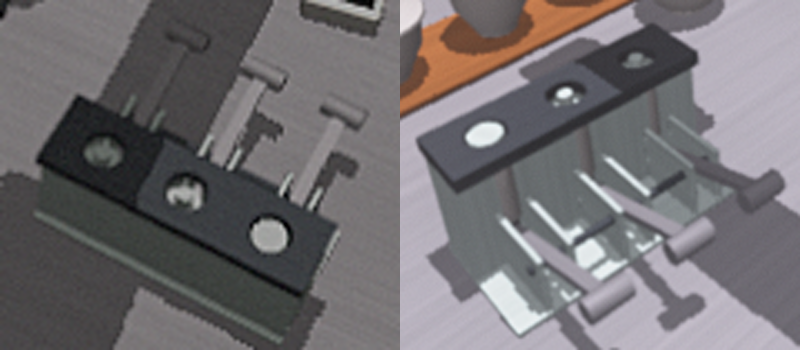

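View pics/crop2.png

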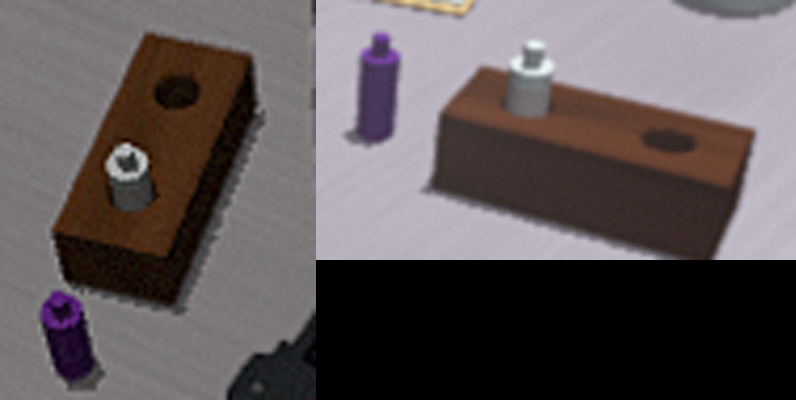

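Run:
```python
from h import *
s=load('scene0');d=load('side0')
S=dict(w2=(410.7,235.5),w1=(385.8,222.6),w0=(361.2,210),bar=(432.6,198.3),hole=(257,111.8))
D=dict(w2=(193.7,252.4),w1=(229.7,236.1),w0=(262.1,220.7),bar=(248.6,322.7),hole=(455.6,192.4))
Z=dict(w2=.094,w1=.095,w0=.095,bar=.057,hole=.05)
for k in S:
    p,e=tri(s,S[k],d,D[k]); print(k,p.round(4),round(e,4),onz(s,[S[k]],Z[k])[0].round(4),onz(d,[D[k]],Z[k])[0].round(4))
# masks
def blob(c,roi,f,name):
    x0,y0,x1,y1=roi; im=c['frame'][y0:y1,x0:x1]; g=cv2.cvtColor(im,6); m=f(im,g).astype(np.uint8)
    cs=cv2.findContours(m,0,1)[0]
    for q in cs:
        if cv2.contourArea(q)>15:
            M=cv2.moments(m*0+cv2.drawContours(m*0,[q],-1,1,-1),True); print(name,'area',M['m00'],(round(M['m10']/M['m00']+x0,1),round(M['m01']/M['m00']+y0,1)))
blob(s,(398,226,424,247),lambda i,g:g>110,'flat scene')
blob(d,(180,243,208,262),lambda i,g:g>130,'flat side')
blob(s,(246,103,268,121),lambda i,g:i[...,2]<45,'hole scene')
blob(d,(442,184,470,202),lambda i,g:i[...,2]<50,'hole side')
# dark top plate scene quad
```

```text
w2 [0.5863 0.1966 0.0938] 0.002 [0.5867 0.1976 0.094 ] [0.586  0.1957 0.094 ]
w1 [0.5824 0.1374 0.0925] 0.0015 [0.5841 0.1384 0.095 ] [0.5793 0.1383 0.095 ]
w0 [0.579  0.0774 0.0921] 0.0019 [0.5811 0.0788 0.095 ] [0.5755 0.0788 0.095 ]
bar [0.4547 0.203  0.0575] 0.001 [0.4546 0.2035 0.057 ] [0.4551 0.2023 0.057 ]
hole [ 0.4205 -0.2898  0.0491] 0.0022 [ 0.4222 -0.2883  0.05  ] [ 0.4199 -0.2902  0.05  ]
flat scene area 88.0 (410.3, 235.5)
flat side area 151.0 (192.7, 252.0)
hole scene area 70.0 (256.5, 111.5)
```

The candidates are the three rack caps. In the scene view they are at (410,235), (386,223) and (361,210). In the side view they are at (193,252), (230,236) and (262,221). Only the first, in the well at the largest world y (rack y=+60, lever2), is a plain full disc. The other two show knobs inside their wells, and the enlarged crop confirms this. The rays agree to 2 mm, the heights match, and the bar is 131 mm from the well as specified. I'll move above lever2's bar with the jaws shut.

Call:
servo_tool(increments=[[[0.017, -0.016, 0.006, 0, 0, 8, -1], [0.034, -0.032, 0.012, 0, 0, 16, -1], [0.051, -0.049, 0.02, 0, 0, 24, -1], [0.068, -0.065, 0.027, 0, 0, 31, -1], [0.085, -0.081, 0.034, 0, 0, 39, -1], [0.102, -0.098, 0.04, 0, 0, 47, -1], [0.118, -0.113, 0.047, 0, 0, 55, -1], [0.135, -0.13, 0.054, 0, 0, 62, -1], [0.152, -0.146, 0.06, 0, 0, 70, -1], [0.169, -0.162, 0.067, 0, 0, 78, -1], [0.186, -0.179, 0.075, 0, 0, 86, -1], [0.203, -0.195, 0.082, 0, 0, 93, -1], [0.203, -0.195, 0.092, 0, 0, 93, -1], [0.203, -0.195, 0.102, 0, 0, 93, -1], [0.203, -0.195, 0.112, 0, 0, 93, -1], [0.203, -0.195, 0.122, 0, 0, 93, -1], [0.203, -0.195, 0.132, 0, 0, 93, -1], [0.203, -0.195, 0.132, 0, 0, 93, -1], [0.203, -0.195, 0.132, 0, 0, 93, -1]]])

```text
time_s: 2.05
tool_pos: [0.4551, 0.2027, 0.0903]
tool_rot: [180.0, 0.0, -3.0]
force: [-0.3, 0.0, 0.2]
grip_width: 0.0003
```

Run:
```python
from h import *
a=snap('scene','scene1')['frame'];d=snap('side','side1')['frame']
o=env.get_obs(); print(o['tool_pos'],o['tool_rot'],o['force'],o['grip_width'],o['qpos'])
cv2.imwrite('pics/v1.png',np.hstack([cv2.resize(a[120:270,320:470],(400,400)),cv2.resize(d[195:345,155:305],(400,400))]))
```

```text
[0.4554696  0.20310467 0.09098884] [-1.79978236e+02 -4.93021905e-02 -2.99886402e+00] [ 0.88154833 -0.35050762 -0.47930935] 0.0005948499025408878 [ -20.27864748    6.65643079   -7.19628889  113.11127511    0.9656101
   60.23422993 -120.90442118]
```

View pics/v1.png

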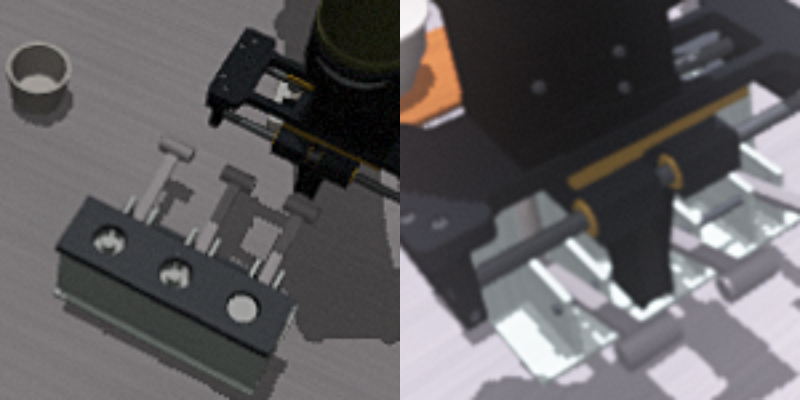

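The shut fingers hang over lever2's bar (the right-hand bar in scene, the front one in side). Now I'll press straight down.

Call:
servo_tool(increments=[[[0, 0, 0.008, 0, 0, 0, -1], [0, 0, 0.016, 0, 0, 0, -1], [0, 0, 0.022, 0, 0, 0, -1], [0, 0, 0.026, 0, 0, 0, -1], [0, 0, 0.03, 0, 0, 0, -1], [0, 0, 0.034, 0, 0, 0, -1], [0, 0, 0.038, 0, 0, 0, -1], [0, 0, 0.042, 0, 0, 0, -1], [0, 0, 0.046, 0, 0, 0, -1], [0, 0, 0.05, 0, 0, 0, -1], [0, 0, 0.054, 0, 0, 0, -1], [0, 0, 0.058, 0, 0, 0, -1], [0, 0, 0.062, 0, 0, 0, -1], [0, 0, 0.065, 0, 0, 0, -1], [0, 0, 0.067, 0, 0, 0, -1], [0, 0, 0.069, 0, 0, 0, -1], [0, 0, 0.07, 0, 0, 0, -1], [0, 0, 0.07, 0, 0, 0, -1]]], squeeze=20)

```text
time_s: 3.95
tool_pos: [0.4563, 0.2031, 0.023]
tool_rot: [-180.0, -0.1, -3.0]
force: [-3.5, -1.0, 17.7]
grip_width: 0.0004
```

Run:
```python
from h import *
a=snap('scene','scene2')['frame'];d=snap('side','side2')['frame']
o=env.get_obs(); print(o['time_s'],o['tool_pos'],o['tool_rot'],o['force'])
cv2.imwrite('pics/v2.png',np.hstack([cv2.resize(a[120:270,320:470],(400,400)),cv2.resize(d[195:345,155:305],(400,400))]))
```

```text
4.05 [0.45631825 0.20310102 0.02293736] [-1.79979615e+02 -1.23846774e-01 -3.01963259e+00] [-4.52952165 -3.59170421 17.88562222]
```

View pics/v2.png

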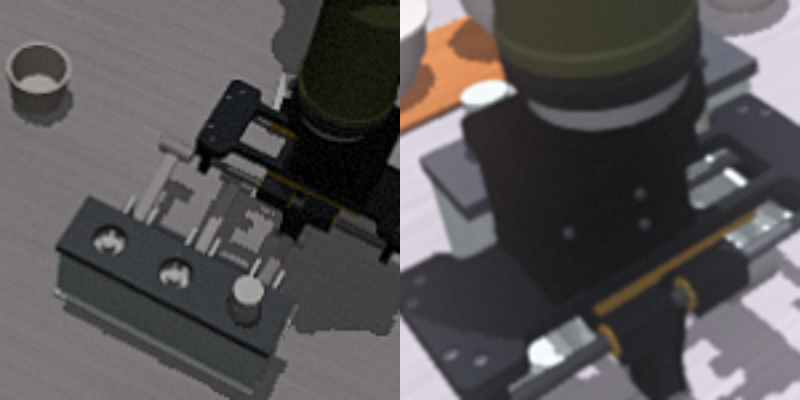

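Lever2 is on its stop: the TCP is at 23 mm with an 18 N reaction, and the tube stands up. I'll lift off, open the gripper and look again.

Call:
servo_tool(increments=[[[0, 0, -0.005, 0, 0, 0, -1], [0, 0, -0.02, 0, 0, 0, -1], [0, 0, -0.04, 0, 0, 0, -1], [0, 0, -0.06, 0, 0, 0, -1], [0, 0, -0.08, 0, 0, 0, -1], [0, 0, -0.1, 0, 0, 0, 0], [0, 0, -0.12, 0, 0, 0, 0], [0, 0, -0.14, 0, 0, 0, 0], [0, 0, -0.16, 0, 0, 0, 0], [0, 0, -0.18, 0, 0, 0, 0], [0, 0, -0.19, 0, 0, 0, 0], [0, 0, -0.19, 0, 0, 0, 0]]])

```text
time_s: 5.25
tool_pos: [0.4558, 0.2032, 0.2115]
tool_rot: [-179.9, -0.1, -3.0]
force: [0.3, -0.4, -0.2]
grip_width: 0.0418
```

Run:
```python
from h import *
for n in ['scene','side','wrist']: snap(n,n+'3')
a=load('scene3')['frame'];d=load('side3')['frame'];w=load('wrist3')['frame']
o=env.get_obs(); print(o['time_s'],o['tool_pos'],o['tool_rot'],o['force'],o['grip_width'])
cv2.imwrite('pics/v3.png',np.hstack([cv2.resize(a[190:270,340:440],(400,320),interpolation=2),cv2.resize(d[195:345,155:325],(400,320),interpolation=2)]))
```

```text
5.4 [0.45437327 0.2026211  0.20924739] [ 1.79941910e+02  9.90687186e-02 -3.00040299e+00] [-0.05635233  0.53728449  0.05627199] 0.04315140108631425
```

View pics/v3.png

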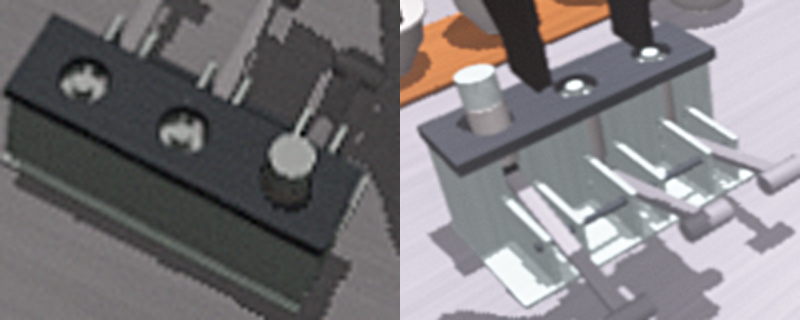

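View pics/wrist3.png

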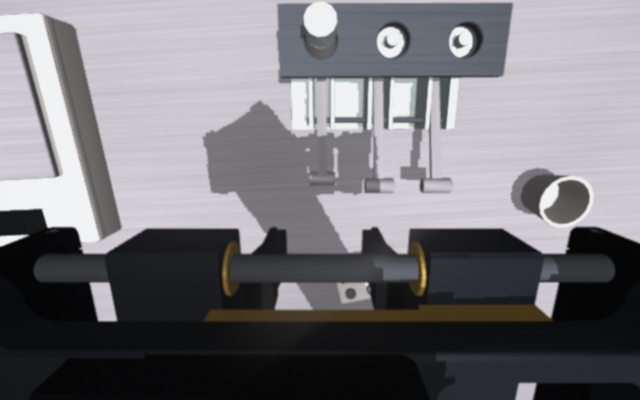

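Run:
```python
from h import *
s=load('scene3');d=load('side3');w=load('wrist3')
S=(413.25,229.25);D=(186.5,229.2);W=(320,18)
print(tri(s,S,d,D),tri(s,S,w,W),tri(d,D,w,W))
for c,u in((s,S),(d,D),(w,W)): print(onz(c,[u],.132)[0].round(4))
# cap masks
for n,c,r,t in(('s',s,(404,222,422,236),105),('w',w,(295,0,345,45),215)):
    x0,y0,x1,y1=r;g=cv2.cvtColor(c['frame'][y0:y1,x0:x1],6);m=(g>t).astype(np.uint8)
    M=cv2.moments(m,True);u=(M['m10']/M['m00']+x0,M['m01']/M['m00']+y0);print(n,M['m00'],u,onz(c,[u],.132)[0].round(4))
# wells from wrist + stand tube
s0=load('scene0');
print('free hole',onz(s0,[(256.7,111.6)],.05)[0])
print('well w2 est', .5863,.1966)
# stand corners & tube
print('stand tube knob top scene',onz(s0,[(215+124*.2373,90+150*.2375)],.088)[0], 'side',onz(load('side0'),[(360+(534-316)*.271,155+45*.269)],.088)[0])
cr=[(150,35),(253,57),(54,232),(166,257)]
print(onz(s0,[(215+x*.2373,90+y*.2375) for x,y in cr],.05).round(4))
wx,wy=402,0
cv2.imwrite('pics/v4.png',cv2.resize(w['frame'][0:100,270:370],(600,600),interpolation=2))
```

```text
(array([0.59130149, 0.19715304, 0.13213912]), np.float64(0.0029503969258903836)) (array([0.593224  , 0.19826545, 0.13459796]), np.float64(0.0008539625642515648)) (array([0.59342691, 0.19642611, 0.1313579 ]), np.float64(0.0031470000315081768))
[0.5917 0.1986 0.132 ]
[0.5915 0.1955 0.132 ]
[0.594  0.1978 0.132 ]
s 115.0 (413.5043478260869, 227.8608695652174) [0.5885 0.1978 0.132 ]
w 869.0 (319.9021864211738, 18.36939010356732) [0.5938 0.1979 0.132 ]
free hole [ 0.42196452 -0.28935151  0.05      ]
well w2 est 0.5863 0.1966
stand tube knob top scene [ 0.49963782 -0.2716338   0.088     ] side [ 0.4981739  -0.27156354  0.088     ]
[[ 0.3908 -0.3276  0.05  ]
 [ 0.3764 -0.2619  0.05  ]
 [ 0.5464 -0.2954  0.05  ]
 [ 0.5309 -0.2282  0.05  ]]
```

View pics/v4.png

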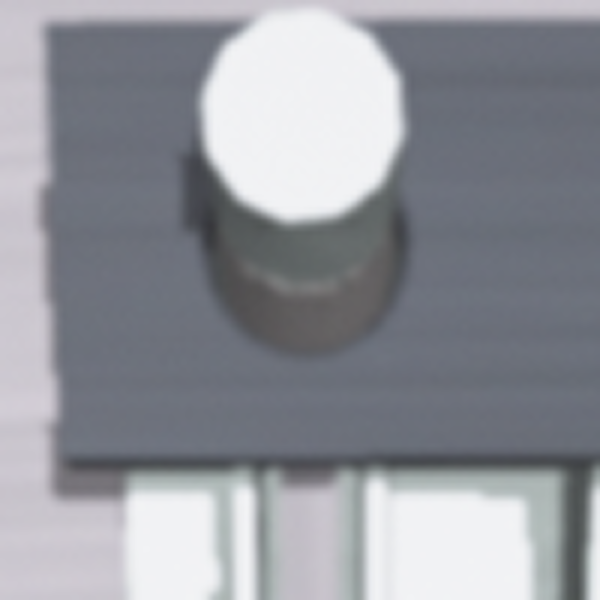

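The top of the risen tube is at about (0.592, 0.1975, 0.132), from the cap at scene (413,229), side (186,229) and wrist (320,18). It leans roughly 0.1 rad towards +x. The free hole at scene (257,112) is near (0.421, −0.289). I'll grasp with the jaws along x so that closing them straightens the lean.

Call:
servo_tool(increments=[[[0.01, 0, 0, 0, 0, -8, 0.4], [0.02, 0, 0, 0, 0, -16, 0.4], [0.03, 0, 0, 0, 0, -24, 0.4], [0.042, 0, 0, 0, 0, -32, 0.4], [0.054, 0, 0, 0, 0, -40, 0.4], [0.066, 0, 0, 0, 0, -48, 0.4], [0.078, 0, 0, 0, 0, -56, 0.4], [0.09, 0, 0, 0, 0, -64, 0.4], [0.102, 0, 0, 0, 0, -72, 0.4], [0.114, -0.001, 0, 0, 0, -80, 0.4], [0.126, -0.001, 0, 0, 0, -87, 0.4], [0.134, -0.001, 0, 0, 0, -90, 0.4], [0.134, -0.001, 0.02, 0, 0, -90, 0.4], [0.134, -0.001, 0.04, 0, 0, -90, 0.4], [0.134, -0.001, 0.05, 0, 0, -90, 0.4], [0.134, -0.001, 0.05, 0, 0, -90, 0.4], [0.134, -0.001, 0.05, 0, 0, -90, 0.4]]])

```text
time_s: 7.1
tool_pos: [0.5889, 0.197, 0.1605]
tool_rot: [-180.0, 0.0, 87.0]
force: [1.3, -0.1, 0.2]
grip_width: 0.0608
```

Run:
```python
from h import *
for n in ['scene','side','wrist']: snap(n,n+'4')
a=load('scene4')['frame'];d=load('side4')['frame'];w=load('wrist4')['frame']
o=env.get_obs(); print(o['time_s'],o['tool_pos'],o['tool_rot'],o['force'],o['grip_width'],o['qpos'])
cv2.imwrite('pics/v5.png',np.hstack([cv2.resize(a[160:270,330:450],(400,366),interpolation=2),cv2.resize(d[155:305,145:305],(400,366),interpolation=2)]))
```

```text
7.25 [0.58951287 0.19724421 0.16175166] [ 1.79891314e+02 -3.86179957e-02  8.70062995e+01] [-0.34354173  0.09347225  0.05323695] 0.06085368782073396 [-13.53889652  17.15026855  -8.98966182  91.89469046   2.80404809
  71.05971901 -26.03416299]
```

View pics/v5.png

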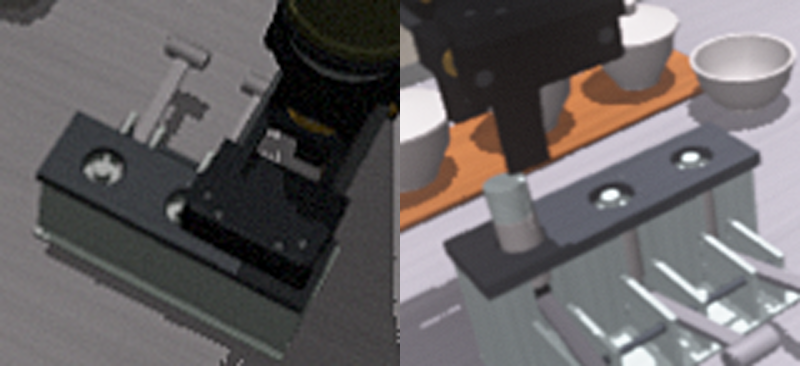

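View pics/wrist4.png

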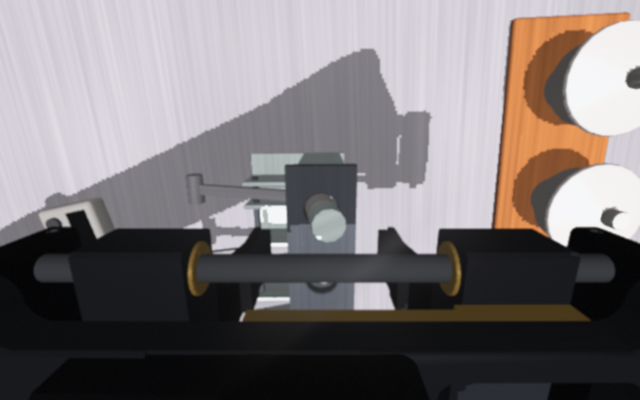

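Run:
```python
from h import *
w=load('wrist4');d=load('side4')
print(onz(w,[(329,225),(319,205)],.132).round(4), onz(w,[(319,203)],.097))
D=(145+506*.4-160,155+182*.41)
print(D,onz(d,[D],.132),proj(w,[[.5895,.1972,.143],[.59,.1975,.132]]))
```

```text
[[0.5938 0.1983 0.132 ]
 [0.588  0.2125 0.132 ]] [[0.58699637 0.20423962 0.097     ]]
(187.39999999999998, 229.62) [[0.58967957 0.19516289 0.132     ]] [[322.54397943 232.78277583]
 [323.31464494 226.39793216]]
```

Call:
servo_tool(increments=[[[0, 0, 0.012, 0, 0, 0, 0.4], [0, 0, 0.024, 0, 0, 0, 0.4], [0, 0, 0.036, 0, 0, 0, 0.4], [0, 0, 0.048, 0, 0, 0, 0.4], [0, 0, 0.057, 0, 0, 0, 0.4], [0, 0, 0.062, 0, 0, 0, 0.4], [0, 0, 0.062, 0, 0, 0, 0.2], [0, 0, 0.062, 0, 0, 0, 0], [0, 0, 0.062, 0, 0, 0, -0.2], [0, 0, 0.062, 0, 0, 0, -0.4], [0, 0, 0.062, 0, 0, 0, -0.6], [0, 0, 0.062, 0, 0, 0, -0.8], [0, 0, 0.062, 0, 0, 0, -1], [0, 0, 0.062, 0, 0, 0, -1], [0, 0, 0.062, 0, 0, 0, -1]]], squeeze=15)

```text
time_s: 8.75
tool_pos: [0.589, 0.197, 0.0988]
tool_rot: [180.0, -0.0, 87.0]
force: [-0.3, 0.1, 1.2]
grip_width: 0.0234
```

Run:
```python
from h import *
for n in ['side','wrist']: snap(n,n+'5')
d=load('side5')['frame'];w=load('wrist5')['frame']
o=env.get_obs(); print(o['time_s'],o['tool_pos'],o['tool_rot'],o['force'],o['wrist_torque'],o['grip_width'])
cv2.imwrite('pics/v6.png',np.hstack([cv2.resize(d[155:305,145:305],(400,366),interpolation=2),cv2.resize(w[150:300,240:400],(400,366),interpolation=2)]))
```

```text
8.85 [0.58905628 0.19703231 0.09879386] [ 1.79973096e+02 -8.67434377e-03  8.70004875e+01] [ 0.45768352 -0.99572391  2.04247433] [-0.03924301  0.0210803  -0.00820549] 0.023398387530707637
```

View pics/v6.png

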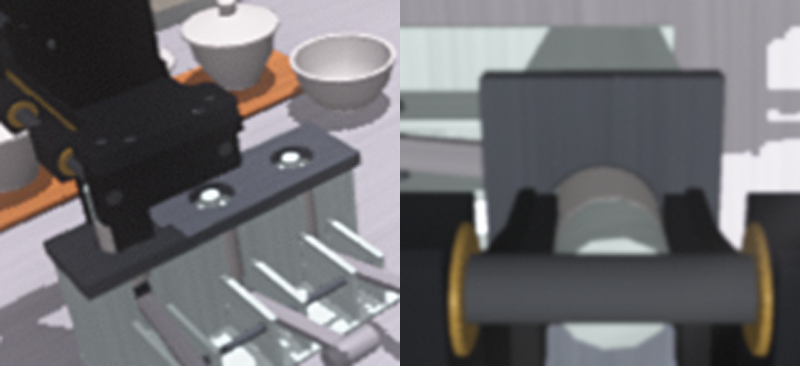

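Width is 23.4 mm, so the 24 mm tube is gripped. I'll lift slowly, then check how straight it hangs.

Call:
servo_tool(increments=[[[0, 0, -0.005, 0, 0, 0, -1], [0, 0, -0.012, 0, 0, 0, -1], [0, 0, -0.02, 0, 0, 0, -1], [0, 0, -0.03, 0, 0, 0, -1], [0, 0, -0.04, 0, 0, 0, -1], [0, 0, -0.052, 0, 0, 0, -1], [0, 0, -0.064, 0, 0, 0, -1], [0, 0, -0.076, 0, 0, 0, -1], [0, 0, -0.088, 0, 0, 0, -1], [0, 0, -0.1, 0, 0, 0, -1], [0, 0, -0.11, 0, 0, 0, -1], [0, 0, -0.12, 0, 0, 0, -1], [0, 0, -0.12, 0, 0, 0, -1], [0, 0, -0.12, 0, 0, 0, -1]]], squeeze=15)

```text
time_s: 10.25
tool_pos: [0.5889, 0.1969, 0.2185]
tool_rot: [-180.0, 0.0, 87.0]
force: [-0.9, 0.1, 0.1]
grip_width: 0.0239
```

Run:
```python
from h import *
for n in ['scene','side','wrist']: snap(n,n+'6')
a=load('scene6')['frame'];d=load('side6')['frame'];w=load('wrist6')['frame']
o=env.get_obs(); print(o['time_s'],o['tool_pos'],o['tool_rot'],o['force'],o['wrist_torque'],o['grip_width'])
cv2.imwrite('pics/v7.png',np.hstack([cv2.resize(d[100:300,100:340],(400,333),interpolation=2),cv2.resize(a[100:300,280:520],(400,333),interpolation=2)]))
```

```text
10.4 [0.58848619 0.19679551 0.2177547 ] [-1.79929612e+02  3.17846493e-02  8.70018746e+01] [-0.62704271  0.57659039 -1.3085361 ] [-0.01817567 -0.02997819  0.00526731] 0.02381283072283356
```

View pics/v7.png

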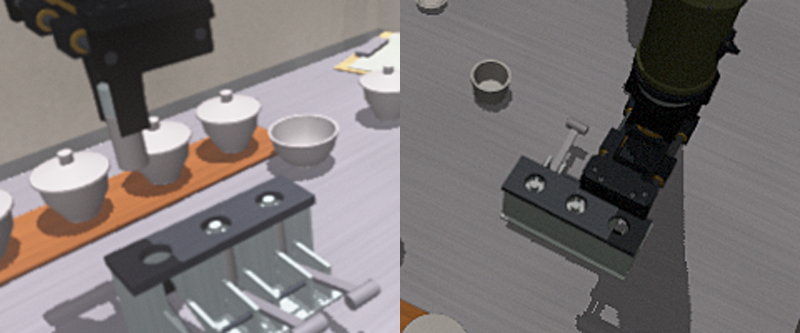

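View pics/wrist6.png

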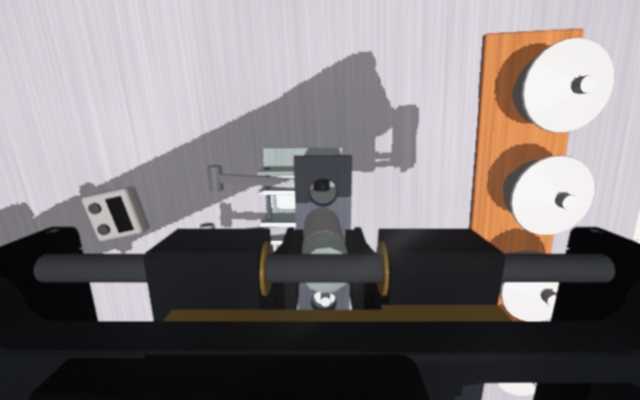

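```bash
python3 - <<'E'
from h import *
d=load('side6');w=load('wrist6')
x,y,z=.5887,.1968,.218
th=np.linspace(0,2*np.pi,40)
for n,c,r in(('side',d,(140,130,220,220)),('wrist',w,(270,150,370,320))):
    im=cv2.resize(c['frame'],None,fx=5,fy=5,interpolation=2) 
    for zz,col in((z-.034,(0,0,255)),(z+.034,(0,255,0))):
        P=proj(c,np.c_[x+.012*np.cos(th),y+.012*np.sin(th),zz+0*th])*5+2
        cv2.polylines(im,[P.astype(int)],True,col,1)
    x0,y0,x1,y1=[5*v for v in r]; cv2.imwrite(f'pics/o_{n}.png',cv2.resize(im[y0:y1,x0:x1],(350,400) if n=='wrist' else (400,450)))
E
python3 -c "
import cv2,numpy as np
a=cv2.imread('pics/o_side.png');b=cv2.imread('pics/o_wrist.png');b=cv2.copyMakeBorder(b,0,50,0,0,0)
cv2.imwrite('pics/v8.png',np.hstack([a,b]))"
```

```text
(no output)
```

View pics/v8.png

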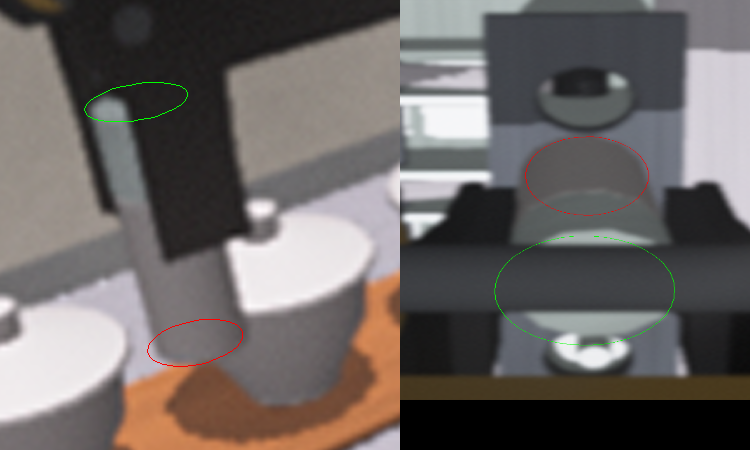

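The tube hangs upright: the predicted vertical cylinder matches in the side and wrist views. Well 2 is empty, and the other two tubes are untouched. Next I carry it over the free hole.

Call:
servo_tool(increments=[[[-0.012, -0.003, 0, 0, 0, 0, -1], [-0.034, -0.01, 0, 0, 0, 0, -1], [-0.062, -0.018, 0, 0, 0, 0, -1], [-0.092, -0.026, 0, 0, 0, 0, -1], [-0.122, -0.035, 0, 0, 0, 0, -1], [-0.152, -0.044, 0, 0, 0, 0, -1], [-0.182, -0.052, 0, 0, 0, 0, -1], [-0.212, -0.061, 0, 0, 0, 0, -1], [-0.242, -0.07, 0, 0, 0, 0, -1], [-0.272, -0.078, 0, 0, 0, 0, -1], [-0.302, -0.087, 0, 0, 0, 0, -1], [-0.332, -0.095, 0, 0, 0, 0, -1], [-0.362, -0.104, 0, 0, 0, 0, -1], [-0.392, -0.113, 0, 0, 0, 0, -1], [-0.422, -0.121, 0, 0, 0, 0, -1], [-0.45, -0.129, 0, 0, 0, 0, -1], [-0.474, -0.136, 0, 0, 0, 0, -1], [-0.488, -0.14, 0, 0, 0, 0, -1], [-0.494, -0.142, 0, 0, 0, 0, -1], [-0.494, -0.142, 0, 0, 0, 0, -1]]], squeeze=15)

```text
time_s: 12.4
tool_pos: [0.4202, -0.2897, 0.2184]
tool_rot: [-180.0, -0.0, 86.9]
force: [-0.6, 0.1, -0.0]
grip_width: 0.0239
```

Call:
servo_tool(increments=[[[0, 0, 0.015, 0, 0, 0, -1], [0, 0, 0.03, 0, 0, 0, -1], [0, 0, 0.045, 0, 0, 0, -1], [0, 0, 0.06, 0, 0, 0, -1], [0, 0, 0.07, 0, 0, 0, -1], [0, 0, 0.078, 0, 0, 0, -1], [0, 0, 0.08, 0, 0, 0, -1], [0, 0, 0.08, 0, 0, 0, -1], [0, 0, 0.08, 0, 0, 0, -1]]], squeeze=15)

```text
time_s: 13.3
tool_pos: [0.4217, -0.2891, 0.1392]
tool_rot: [179.9, 0.0, 87.0]
force: [-0.1, -0.6, 0.2]
grip_width: 0.0237
```

Run:
```python
from h import *
for n in ['scene','side','wrist']: snap(n,n+'7')
a=load('scene7')['frame'];d=load('side7')['frame'];w=load('wrist7')['frame']
o=env.get_obs(); print(o['time_s'],o['tool_pos'],o['tool_rot'],o['force'],o['grip_width'],o['qpos'])
cv2.imwrite('pics/v9.png',np.hstack([cv2.resize(d[100:240,360:500],(400,400),interpolation=2),cv2.resize(a[70:190,200:320],(400,400),interpolation=2)]))
```

```text
13.45 [ 0.42157988 -0.28915407  0.1391396 ] [1.79940071e+02 2.40379051e-02 8.69966597e+01] [-1.24339395  0.41593355 -0.57832627] 0.023297056168801004 [ 16.8756886    4.74299072  15.34479206 109.35874307  -1.38136672
  66.00874505  29.72741579]
```

View pics/v9.png

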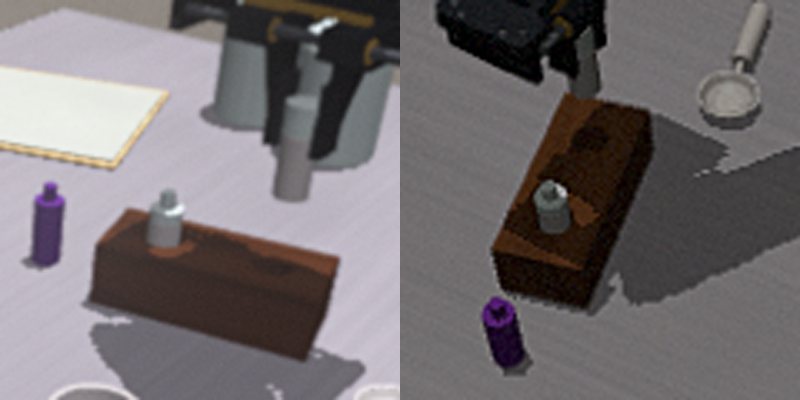

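View pics/wrist7.png

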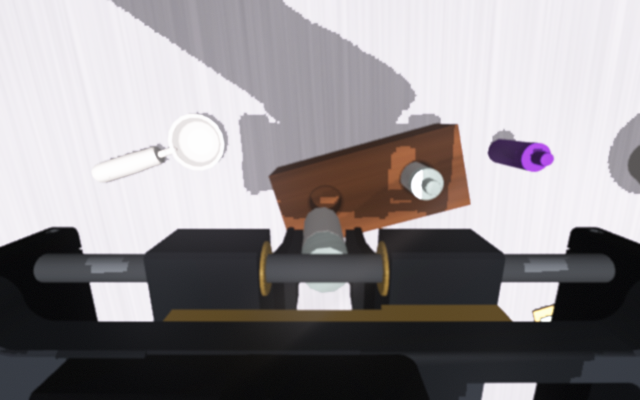

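```bash
cat > ov.py <<'E'
from h import *
import sys
def ov(tag,r,circs,sz):
    c=load(tag); im=cv2.resize(c['frame'],None,fx=8,fy=8,interpolation=2); th=np.linspace(0,2*np.pi,60)
    for (x,y,z,R,col) in circs:
        cv2.polylines(im,[(proj(c,np.c_[x+R*np.cos(th),y+R*np.sin(th),z+0*th])*8+4).astype(int)],True,col,1)
    x0,y0,x1,y1=[8*v for v in r]; return cv2.resize(im[y0:y1,x0:x1],sz)
E
python3 - <<'E'
from ov import *
h=(.4215,-.289,.05,.01375,(0,255,0))
i=[ov('scene0',(244,100,270,126),[h],(266,400)),ov('side0',(438,178,474,214),[h],(266,400)),ov('wrist7',(295,170,355,300),[h,(.4216,-.2891,.105,.012,(0,0,255))],(266,400))]
cv2.imwrite('pics/v10.png',np.hstack(i))
E
```

```text
(no output)
```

View pics/v10.png

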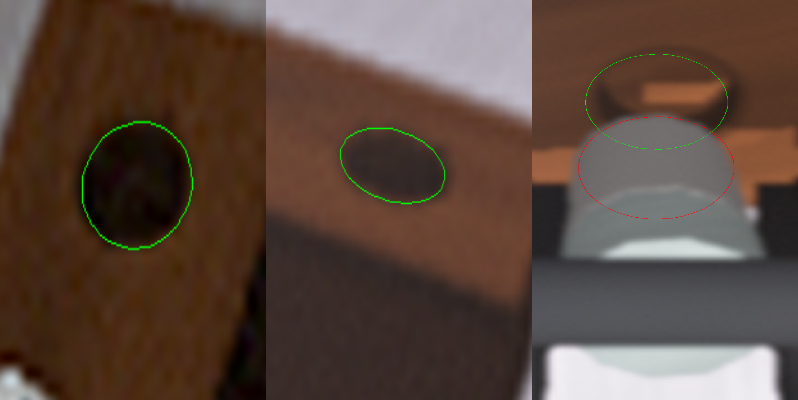

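Call:
servo_tool(increments=[[[0, 0.001, 0.01, 0, 0, 0, -1], [0, 0.001, 0.02, 0, 0, 0, -1], [0, 0.001, 0.03, 0, 0, 0, -1], [0, 0.001, 0.038, 0, 0, 0, -1], [0, 0.001, 0.044, 0, 0, 0, -1], [0, 0.001, 0.046, 0, 0, 0, -1], [0, 0.001, 0.046, 0, 0, 0, -1], [0, 0.001, 0.046, 0, 0, 0, -1]]], squeeze=15)

```text
time_s: 14.25
tool_pos: [0.4225, -0.2892, 0.0929]
tool_rot: [180.0, 0.0, 87.0]
force: [-0.3, 0.1, -0.5]
grip_width: 0.0236
```

Run:
```python
from ov import *
for n in ['scene','side','wrist']: snap(n,n+'8')
o=env.get_obs(); p=o['tool_pos']; print(o['time_s'],p,o['force'],o['grip_width'])
t=(p[0],p[1],p[2]-.034,.012,(0,0,255));h=(.4215,-.289,.05,.01375,(0,255,0))
cv2.imwrite('pics/v11.png',np.hstack([ov('wrist8',(290,170,360,270),[h,t],(400,571)),ov('side8',(425,145,485,231),[h,t],(400,571))]))
```

```text
14.4 [ 0.42255114 -0.28916764  0.09302873] [ 0.44977397 -0.43582014  0.33041506] 0.023821288478998705
```

View pics/v11.png

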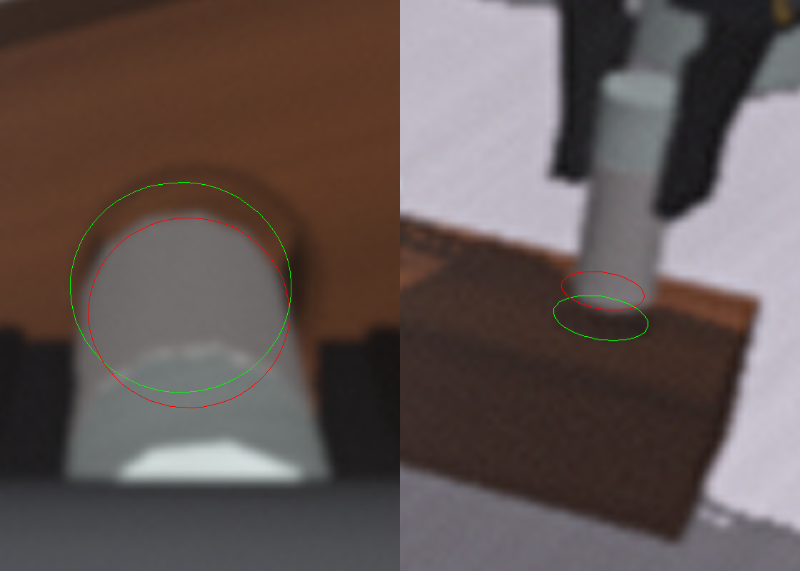

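Run:
```python
from ov import *
a=ov('wrist8',(295,185,350,240),[],(400,400));b=ov('side8',(430,165,480,215),[],(400,400))
f=lambda i:(255*np.clip(i/150.,0,1)**.5).astype(np.uint8)
cv2.imwrite('pics/v12.png',np.hstack([f(a),f(b)]))
c=load('wrist8')
print(proj(c,[[.4225,-.2892,.05],[.4225,-.2892,.059],[.4235,-.2892,.05],[.4225,-.2882,.05]]))
```

```text
[[322.55388304 220.3233687 ]
 [322.50681827 224.56352847]
 [323.95911375 220.25389388]
 [322.47932648 218.98784023]]
```

View pics/v12.png

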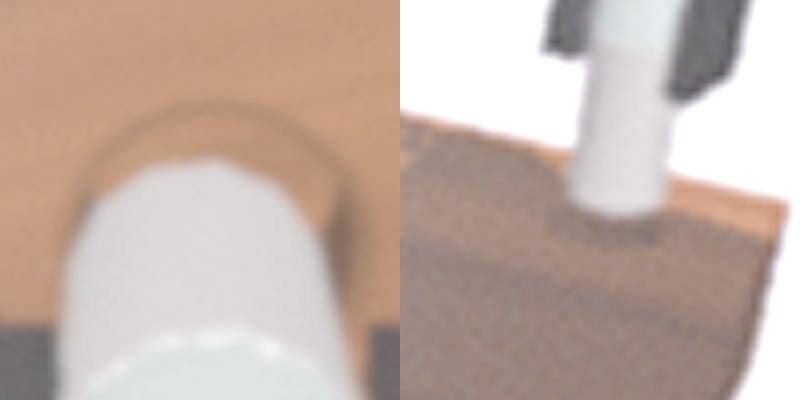

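The enhanced views show the hole slightly towards +x/+y of the tube: by the wrist view about (+1.4, +1.5) mm, and the side view agrees in direction. I'll correct that and look once more.

Call:
servo_tool(increments=[[[0.001, 0.001, 0, 0, 0, 0, -1], [0.0015, 0.0018, 0, 0, 0, 0, -1], [0.0015, 0.0018, 0.003, 0, 0, 0, -1], [0.0015, 0.0018, 0.004, 0, 0, 0, -1], [0.0015, 0.0018, 0.004, 0, 0, 0, -1]]], squeeze=15)

```text
time_s: 14.9
tool_pos: [0.4238, -0.2875, 0.0882]
tool_rot: [-180.0, -0.0, 87.0]
force: [-0.5, -0.5, -0.2]
grip_width: 0.0236
```

Run:
```python
from ov import *
for n in ['scene','side','wrist']: snap(n,n+'9')
o=env.get_obs(); p=o['tool_pos']; print(o['time_s'],p,o['force'],o['grip_width'])
a=ov('wrist9',(295,185,350,240),[],(400,400));b=ov('side9',(430,165,480,215),[],(400,400))
f=lambda i:(255*np.clip(i/150.,0,1)**.5).astype(np.uint8)
cv2.imwrite('pics/v13.png',np.hstack([f(a),f(b)]))
c=load('wrist9');d=load('side9')
b=[p[0],p[1],p[2]-.034];q=[p[0],p[1],.05]
for n,c,x0,y0,k in(('w',c,295,185,400/55),('s',d,430,165,8)): print(n,(proj(c,[b,q])-[x0,y0])*k)
```

```text
15.05 [ 0.42410304 -0.28761714  0.0885471 ] [-0.4713263  -1.01122884 -0.42050575] 0.023576244436420722
w [[202.08626981 288.41828773]
 [202.27149834 272.51944972]]
s [[187.72250599 201.76771553]
 [184.63386471 217.3673732 ]]
```

View pics/v13.png

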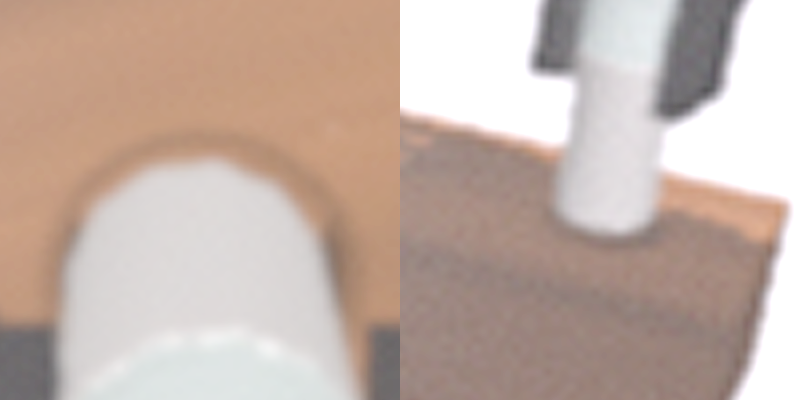

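Concentric in both views now. I'll insert slowly.

Call:
servo_tool(increments=[[[0, 0, 0.003, 0, 0, 0, -1], [0, 0, 0.006, 0, 0, 0, -1], [0, 0, 0.009, 0, 0, 0, -1], [0, 0, 0.012, 0, 0, 0, -1], [0, 0, 0.014, 0, 0, 0, -1], [0, 0, 0.014, 0, 0, 0, -1]]], squeeze=15)

```text
time_s: 15.65
tool_pos: [0.4239, -0.2875, 0.0742]
tool_rot: [-180.0, -0.0, 87.0]
force: [0.5, -1.5, -1.0]
grip_width: 0.0239
```

It has gone in about 10 mm with no force, so I'll carry on to the floor.

Call:
servo_tool(increments=[[[0, 0, 0.003, 0, 0, 0, -1], [0, 0, 0.006, 0, 0, 0, -1], [0, 0, 0.009, 0, 0, 0, -1], [0, 0, 0.012, 0, 0, 0, -1], [0, 0, 0.014, 0, 0, 0, -1], [0, 0, 0.016, 0, 0, 0, -1], [0, 0, 0.018, 0, 0, 0, -1], [0, 0, 0.0195, 0, 0, 0, -1], [0, 0, 0.0195, 0, 0, 0, -1]]], squeeze=15)

```text
time_s: 16.55
tool_pos: [0.424, -0.2877, 0.055]
tool_rot: [-180.0, 0.0, 87.0]
force: [0.1, -1.3, -0.0]
grip_width: 0.0238
```

Run:
```python
from ov import *
for n in ['scene','side','wrist']: snap(n,n+'10')
o=env.get_obs(); p=o['tool_pos']; print(o['time_s'],p,o['force'],o['grip_width'])
cv2.imwrite('pics/v14.png',np.hstack([ov('wrist10',(280,170,360,250),[],(400,400)),ov('side10',(380,125,490,235),[],(400,400))]))
```

```text
16.7 [ 0.42402272 -0.28772028  0.05504633] [-0.84759133 -0.92986047 -0.75243569] 0.02362396756470517
```

View pics/v14.png

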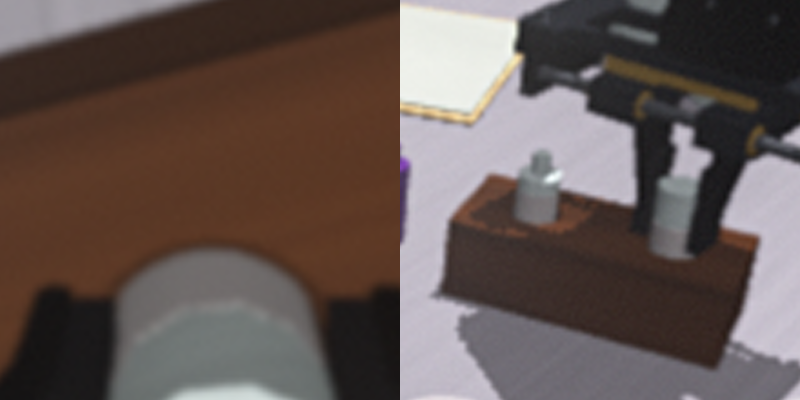

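Call:
servo_tool(increments=[[[0, 0, 0.0007, 0, 0, 0, -1], [0, 0, 0.0014, 0, 0, 0, -1], [0, 0, 0.002, 0, 0, 0, -1], [0, 0, 0.002, 0, 0, 0, -1]]])

```text
time_s: 17.1
tool_pos: [0.4239, -0.2881, 0.0546]
tool_rot: [-180.0, 0.0, 87.0]
force: [-5.9, -0.3, 12.4]
grip_width: 0.0233
```

The floor contact (12 N) came at TCP z ≈ 54.6 mm, as predicted (54.8 mm). I'll ease off, release and retreat.

Call:
servo_tool(increments=[[[0, 0, -0.0015, 0, 0, 0, -0.9], [0, 0, -0.0015, 0, 0, 0, -0.7], [0, 0, -0.0015, 0, 0, 0, -0.5], [0, 0, -0.0015, 0, 0, 0, -0.3], [0, 0, -0.0015, 0, 0, 0, -0.1], [0, 0, -0.0015, 0, 0, 0, 0], [0, 0, -0.0015, 0, 0, 0, 0], [0, 0, -0.006, 0, 0, 0, 0], [0, 0, -0.015, 0, 0, 0, 0], [0, 0, -0.025, 0, 0, 0, 0], [0, 0, -0.04, 0, 0, 0, 0], [0, 0, -0.06, 0, 0, 0, 0], [0, 0, -0.08, 0, 0, 0, 0], [0, 0, -0.1, 0, 0, 0, 0], [0, 0, -0.12, 0, 0, 0, 0], [0, 0, -0.14, 0, 0, 0, 0], [0.02, 0, -0.15, 0, 0, 0, 0], [0.05, 0, -0.15, 0, 0, 0, 0], [0.08, 0, -0.15, 0, 0, 0, 0], [0.08, 0, -0.15, 0, 0, 0, 0]]])

```text
time_s: 19.1
tool_pos: [0.4293, -0.2035, 0.2043]
tool_rot: [179.9, -0.1, 87.3]
force: [0.5, -0.4, -0.3]
grip_width: 0.0437
```

Run:
```python
from ov import *
for n in ['scene','side','wrist']: snap(n,n+'11')
o=env.get_obs(); p=o['tool_pos']; print(o['time_s'],p,o['force'],o['grip_width'])
h=(.4237,-.2872,.088,.012,(0,255,0))
cv2.imwrite('pics/v15.png',np.hstack([ov('side11',(380,125,490,235),[],(400,400)),ov('side11',(430,160,480,210),[h],(400,400))]))
```

```text
19.25 [ 0.42836871 -0.20837134  0.20392202] [-0.42969372  0.34196282  0.45278515] 0.04342496849977708
```

View pics/v15.png

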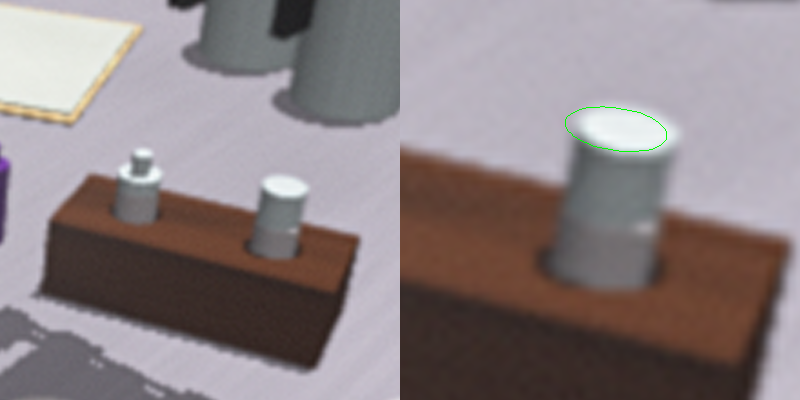

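View pics/side11.png

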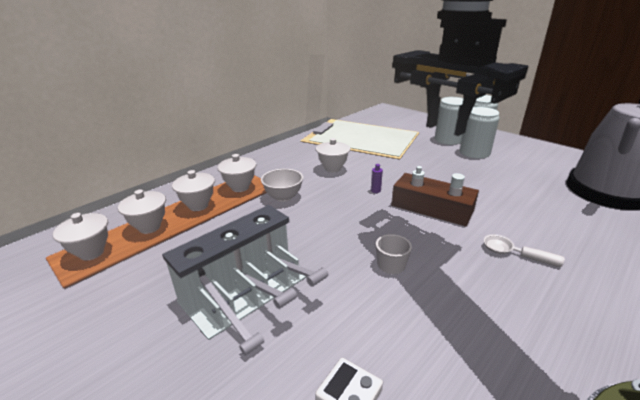

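View pics/scene11.png

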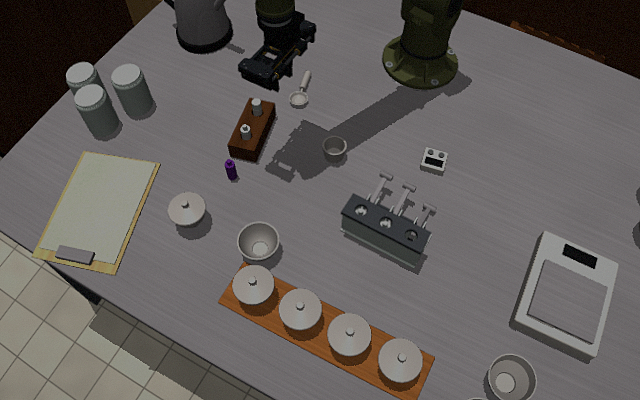

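The flat-capped tube stands in the free hole at side (457,185) and scene (256,105), with its top at the expected 88 mm. Lever2 stays down, nothing else has moved, and the gripper is clear.

Run:
```python
from h import *
d=load('side11');print('bar down expected px',proj(d,[[.455,.2035,.015]]))
print(env.sign_off())
```

```text
bar down expected px [[251.60270373 344.88205984]]
the job is handed in; nothing more can be done
None
```

The flat-capped tube is standing upright in the stand's free hole, fully down and released, and I have handed the job in at about 19 s of the 64 s allowed. I pressed lever2 (the well at rack y = +60 mm) down to its stop, took the risen tube, and lowered it into the hole.

**Last checks**
- **Seating:** the tube met the hole's floor with 12 N at TCP z = 54.6 mm, against 54.8 mm predicted. Its top is at the expected 88 mm in the side view.
- **Lever:** lever2's bar sits at pixel (252,342) in the side view, against (252,345) expected when fully down.
- **Surroundings:** the other tubes, cups and bowls look unmoved in the final scene and side views. The gripper is about 8 cm to the side of the tube and well above it.

**Disagreement:** my first position for the free hole was about 2 mm off from what the wrist and side views showed close up. I corrected that before inserting the tube, and it then went in without resistance.

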